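# Draw the spun tube from the angle rotor and hold it upright

## Robot

A 6-joint arm with a two-finger parallel gripper is mounted at the origin on the work surface. World frame = base frame: x ahead of the robot, y to its left, z up, the work surface at z = 0. Lengths are in m, angles in rad, forces in N, time in s.
With the tool pointing down it reaches from about 0.225 to 0.875 m from the base axis. Payload 3.4 kg.
Tool frame: the origin (TCP) lies on the centre line of the jaws, within the pads' length; the fingertips stand 17 mm ahead of it and the grasp point (between the pads) lies 2 mm behind it; z points along the fingers, y is the line along which they close (so a half turn about z gives the same grasp; the last joint's range is limited). The gripper opens to 85 mm and grips with 20 to 120 N. Pads are 22 mm wide; open, the fingers measure 114 mm over their backs; the gripper's body (76 mm by 85 mm) begins 54 mm behind the grasp point. The pads swing forward as they close: fully open they stand 13 mm farther back than shut.
Start: joints at [1.03, 0.276, 1.505, -0, 1.361, -0.121], TCP at [0.234, 0.525, 0.248] pointing down, gripper open.
Joint ranges: [-2.89, 2.89], [-0.75, 2.08], [0.22, 2.7], [-1.18, 4.32], [0.11, 2.71], [-2.7, 2.7]. Speed limits (rad/s): [2.57, 2.57, 3.14, 3.14, 3.14, 3.14].

## Interface

Orientations are given as a unit quaternion [w, x, y, z].
In Python, from rig import manip gives the robot as it stands.
- The arm moves only by the tool move_arm, never from a script. Its argument "steps" is one flat list of numbers, 7 for each row, row after row: the turn, a rotation vector about the world's x, y, z normalised to -1 to 1, where 1 is 360 degrees, then the shift along the world's x, y, z normalised to -1 to 1, where 1 is 1 m, then the opening, from -1 (shut) to 1 (fully open). A call has exactly 10 rows; each row is the pose to reach, as a shift and turn from the pose commanded when the call began, turning the shorter way round; what a row does not reach only later rows make up. A row lasts 1/10 s, in which the tool goes at most 50 mm and 8.59 degrees, less where a joint would pass 70% of its speed; a pose out of reach is approached as far as the arm can. A call with a number of a shift or a turn outside -1 to 1 is refused whole. A call with a gripper value outside its range is refused whole. The fingers move at their own pace and stop on an object; "squeeze" is the grip in N (left out, the last holds). Time passes only in rows, so rows that repeat a pose let the fingers close, or fill a call up. It gives the time, the measured TCP pose, the force, the opening and the grip force at its end, in the units of the state.
- manip.get_state(): the state, without advancing time (a new reading comes with each control period).
- manip.get_image(name): name is "scene" or "side" or "wrist"; returns a dict with "pixels" (480x640x3 uint8, blue, green, red), "fx", "fy", "cx", "cy" (pixels), "R" (3x3) and "t" (3): a world point X has camera coordinates R X + t. Camera axes: x right, y down, z forward; pixel columns grow to the right and rows downward; lengths in m; the calibration is good to about 2 mm. A picture is of the moment at which its call begins. There is no depth.
- manip.sign_off(): hands the job in; it is judged then, once.
The state is a dict: "clock": time; "qpos": joint angles; "qd": joint speeds; "effort": joint torques, N m; "position": TCP position; "ee_rot": TCP orientation; "contact_force": force on the tool from outside, world axes, zero at the start; "moment": the same for the moment, N m; "width": finger opening in m; "gripper_force": force on a finger pad.
Only numpy, scipy, OpenCV 4.12 (cv2) and the standard library are available. Lean on these libraries where they do the work, as an engineer would, in place of code of your own. Each camera call takes 0.05 s, during which the arm holds its last target. There are 200 camera calls.

## Task

Of the three capped tubes still leaning in the centrifuge rotor, draw the long one (it stands out further than the two short ones) out of its slanting bore, bring it upright, cap on top, without letting it lean much further over than it sat, and hold it up still, tip at least 15 cm above the bench and touching nothing but the gripper, so that I can look at the pellet. Finish while still holding it like that; leave the short tubes in the rotor and the other things on the bench where they are.

Things in the scene. Friction and masses are not known exactly. Their poses are not given: they have to be found in the camera images.
- rotor: Fixed-angle centrifuge rotor, bare aluminium, 282 mm across (widest 49 mm above the bench), 108 mm high on its black bench stand; does not move. Origin: on its axis at the bench surface, z up. Six round bores 60 degrees apart; the long tube's lies on the rotor's own +x axis, the short tubes' at 60 and 240 degrees, counter-clockwise from above.
- bore_mouth (a point): Middle of the mouth of the long tube's bore, 74 mm from the rotor's axis, 88 mm above the bench. The bore is 70 mm deep and leans 45 degrees, running down and OUTWARD from the rotor's axis, so its tube leans with the cap towards the rotor's axis. The other bores are alike.
- rotor_top (a point): Point on the rotor's axis, level with its rim, 108 mm above the bench. The top face is a hollow cone, rising from the hub to the rim (188 mm across). Hub nut in the middle: 25 mm wide, its stud's top 85 mm above the bench. The short tubes' caps reach up to 115 mm, the long one's to 132 mm above the bench.
- sample_center (a point): Centre of the long tube: closed conical tube, whitish plastic, blue ribbed screw cap, 120 mm long, 18 to 31 g; 17 mm in diameter, lowest 22 mm conical; cap 22 mm in diameter, 13 mm tall. On its axis, 60 mm from the tip; z runs from tip to cap. In the rotor 50 mm of it (with cap) stand out of the bore, 1 mm play all round; it slides out freely along its axis.
- sample_cap (a point): Middle of the long tube's cap, on the axis, 53.5 mm from the centre towards the cap end (6.5 mm below the cap's flat top). The place to grasp: 22 mm wide. z along the tube towards the cap end. The nearest short tube's cap begins about 40 mm to one side of this point and 17 mm lower, so a gripper opened to 40 to 50 mm passes freely.
- sample_tip (a point): Tip (lowest end) of the long tube, on the axis, 60 mm from its centre. z along the tube towards the cap.
- sample: The same long tube as a whole: origin at its tip, z along the tube towards the cap.
- short_a: Short capped tube in the rotor, same diameters and look but 96 mm long, 26 mm of it standing out of its bore; origin at its tip, z along it towards the cap. Stays where it is.
- short_b: The other short tube in the rotor, 96 mm long, like the first. Stays where it is.
- rack: Bystander: yellow tube rack, 176 x 96 mm, 52 mm high, with one long and two short tubes standing in it (up to 125 mm above the bench); origin under its centre.
- tipbox: Bystander: closed box of pipette tips, violet with a frosted lid, 86 x 124 mm, 92 mm high; origin under its centre.
- rotor_lid: Bystander: the rotor's aluminium lid lying on the bench, 196 mm across, 14 mm thick, black knob up to 36 mm; origin under its centre.
- loose_cap: Bystander: loose blue screw cap lying on the bench, 34 mm across, 13 mm high; origin under its centre.
Mind the look-alikes: they are no part of the job. What is shaped like the sample but green or yellow is not meant.

How it is judged:
On the way:
1. the long tube is drawn right out of its bore, its tip above the rotor's rim (height (world z) of sample_tip above 0.112 m), for 0.1 s.
At the end, for the whole second after the job is handed in: The long tube is gripped, cap up, within 0.15 rad of upright, its tip 145 mm or more above the bench, still, touching no rotor, rack, tip box or short tube; the short tubes are within 12 mm and the rack, tip box, rotor lid and loose cap within 30 mm of where they began (angle between sample_center's own z axis and vertical below 0.15 rad and height (world z) of sample_tip above 0.145 m and contact force between sample and the fingers above 1 N and contact force between sample and rotor below 0.05 N and contact force between sample and rack below 0.05 N and contact force between sample and tipbox below 0.05 N and contact force between sample and short_a below 0.05 N and contact force between sample and short_b below 0.05 N and linear speed of sample below 0.03 m/s and angular speed of sample below 0.2 rad/s and distance of each of short_a, short_b from where it was at the start of the episode below 0.012 m and distance of each of rack, tipbox, rotor_lid, loose_cap from where it was at the start of the episode below 0.03 m); the arm keeps its last pose, push and grip.
It fails at once if the long tube leans over more than 60 degrees from upright (it sits at 45) (angle between sample_center's own z axis and vertical above 1.05 rad).
It fails at once if a short tube is pulled 12 mm or more from where it sits (distance of any of short_a, short_b from where it was at the start of the episode above 0.012 m).
It fails at once if the rack, tip box, rotor lid or loose cap is shoved more than 30 mm (distance of any of rack, tipbox, rotor_lid, loose_cap from where it was at the start of the episode above 0.03 m).
It also fails if it takes over 32 s, if anything falls off the work surface, if the arm or the gripper's body presses on something with over 40 N, if the wrist force passes 120 N, or if a joint passes its speed limit or range.

## Working session

There is one attempt and no reset: what is moved stays moved. The work goes in short steps, Python scripts to look and compute and a tool call to move; the robot and the scene stay as the last step left them, time stands still between calls to the robot, and variables do not carry over. Pictures are saved under pics/ and viewed, at most 10 in all, crops included, and the job is handed in when it is done.

Besides the shell and the picture viewer there is one more tool, called after ">>>" by a JSON object that holds its "api" and its "payload". move_arm: Moves the arm, as the interface text tells. Scaled input: -1 to 1 covers 1 m each way for a shift and 360 degrees each way for a turn. Its arguments: {"type":"object","properties":{"steps":{"type":"array"},"squeeze":{"type":"number"}},"required":["steps"]}

```bash
mkdir -p pics; cat > h.py <<'E'
import numpy as np, cv2, pickle
from rig import manip
def snap(n,f):
    d=manip.get_image(n); cv2.imwrite(f'pics/{f}.png',d['pixels']); pickle.dump(d,open(f'pics/{f}.pkl','wb')); return d
def load(f): return pickle.load(open(f'pics/{f}.pkl','rb'))
def proj(d,X):
    c=np.atleast_2d(X)@np.array(d['R']).T+np.array(d['t']); return np.c_[c[:,0]/c[:,2]*d['fx']+d['cx'],c[:,1]/c[:,2]*d['fy']+d['cy']]
def ray(d,uv):
    R=np.array(d['R']); o=-R.T@np.array(d['t']); v=R.T@np.array([(uv[0]-d['cx'])/d['fx'],(uv[1]-d['cy'])/d['fy'],1]); return o,v/np.linalg.norm(v)
def atz(d,uv,z):
    o,v=ray(d,uv); return o+v*(z-o[2])/v[2]
def tri(ds,uvs):
    A=0;b=0
    for d,u in zip(ds,uvs):
        o,v=ray(d,u);P=np.eye(3)-np.outer(v,v);A=A+P;b=b+P@o
    X=np.linalg.solve(A,b); return X
E
python3 - <<'E'
from h import *
for n in ('scene','side','wrist'):
    d=snap(n,n+'0'); print(n,d['fx'],-np.array(d['R']).T@np.array(d['t']))
print(manip.get_state())
a,b,c=[cv2.imread(f'pics/{n}0.png') for n in('scene','side','wrist')]
E
```

```text
scene 535.4397246596914 [ 1.18990798 -0.46609329  0.8921508 ]
side 602.7027562845977 [0.4127851  1.21363905 0.97443158]
wrist 410.27883970047856 [0.16282701 0.55684588 0.37384692]
{'clock': 0.15, 'qpos': array([ 1.02998460e+00,  2.76455023e-01,  1.50586011e+00, -6.05925063e-07,
        1.36068849e+00, -1.20967032e-01]), 'qd': array([ 0.00024233, -0.00135431, -0.00252059,  0.00104875, -0.00166943,
       -0.00109074]), 'effort': array([ 7.39559000e-04, -4.17143404e+01, -2.46032453e+01, -2.20681363e-04,
        7.48992548e-03, -8.35944007e-06]), 'position': array([0.23417403, 0.52474413, 0.24762829]), 'ee_rot': array([-2.28920549e-04,  2.08383837e-01,  9.78046869e-01, -6.67310595e-04]), 'contact_force': array([ 0.251891  ,  0.25730208, -0.40089836]), 'moment': array([ 0.00917221,  0.04301638, -0.05166189]), 'gripper_force': 0.0, 'width': 0.08556131087457346}
```

View pics/scene0.png

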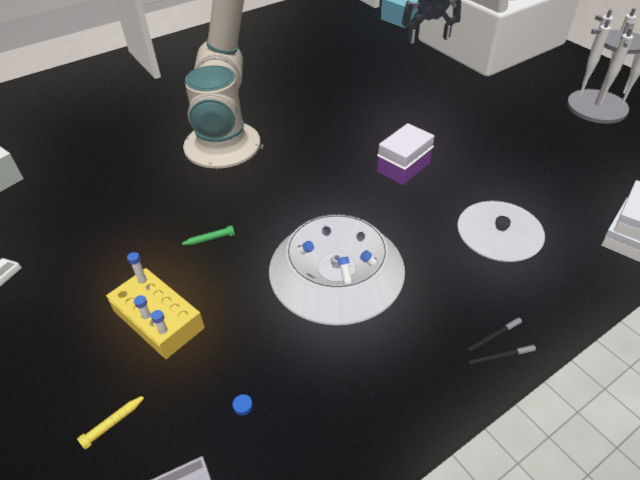

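View pics/side0.png

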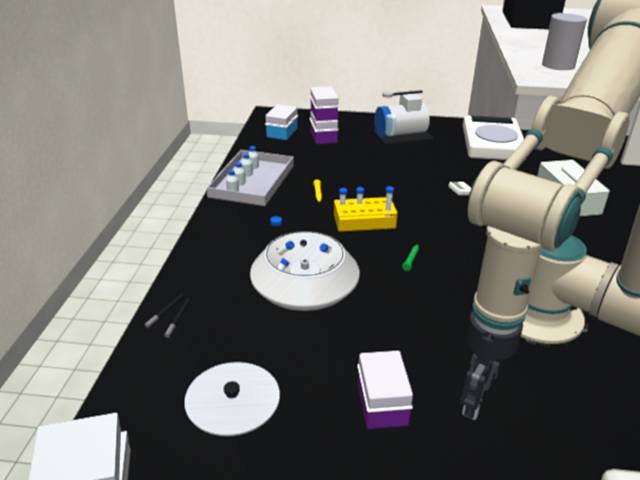

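Scene: rotor at (337,265) with three blue caps at (308,246), (344,262) and (367,257). Look-alikes: rack tubes at (134,258), (141,301), (158,316); green tube (210,236); yellow tube (112,421); loose cap (242,404). I'm checking the rotor in a close crop, where the candidate for the long tube is the one at (344,262).

```bash
python3 - <<'E'
from h import *
a=cv2.imread('pics/scene0.png')[205:325,260:415]; b=cv2.imread('pics/side0.png')[220:315,240:370]
a=cv2.resize(a,None,fx=5,fy=5,interpolation=cv2.INTER_CUBIC)[:300*2]
b=cv2.resize(b,None,fx=6,fy=6,interpolation=cv2.INTER_CUBIC)
cv2.imwrite('pics/ca.png',a);cv2.imwrite('pics/cb.png',b)
E
```

```text
(no output)
```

View pics/ca.png

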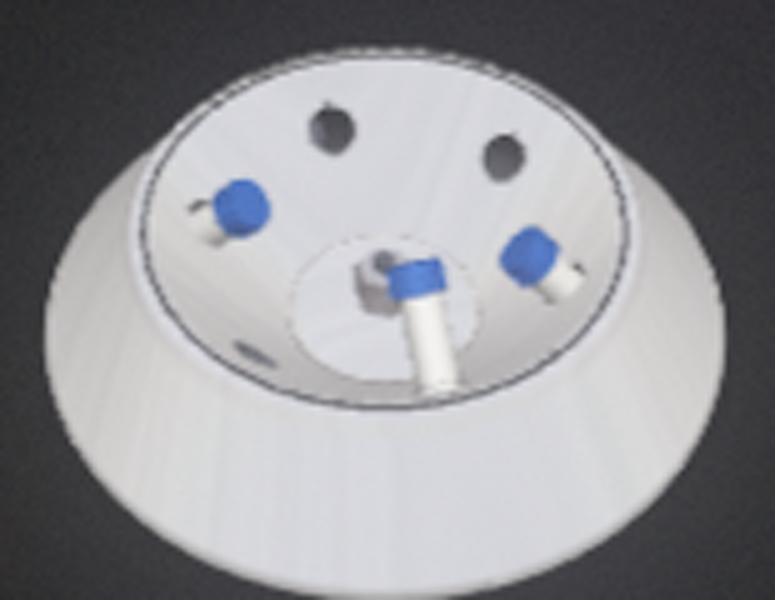

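View pics/cb.png

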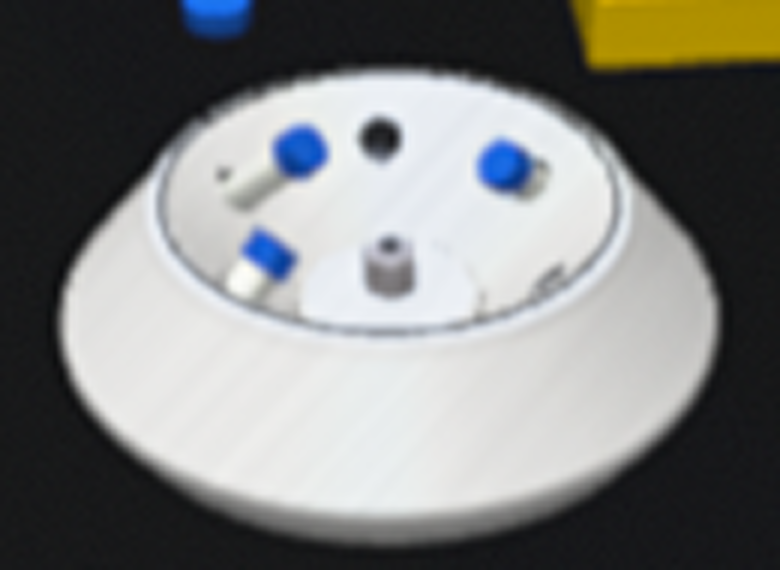

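The crops show the long tube at scene crop (417,279) and side crop (300,152). It stands out furthest, with a long white body. The short caps are at scene crop (241,208) and (529,256). Next I fit the rotor's x, y and yaw.

```bash
python3 - <<'E'
from h import *
from scipy.optimize import least_squares
s,d=load('scene0'),load('side0')
A=lambda u,v:(260+(u+.5)/5-.5,205+(v+.5)/5-.5); B=lambda u,v:(240+(u+.5)/6-.5,220+(v+.5)/6-.5)
L,S,M=(43.2,118.8),(60.2,101.8),(74,88)
# order by angle: long 0, short 60, short 240; scene: long front; right short = 60 (ccw seen from above), left short=240?
obs=[(s,A(417,279),0,L),(s,A(529,256),60,S),(s,A(241,208),240,S),(s,A(504,157),120,M),(s,A(332,130),180,M),(s,A(255,353),300,M),(s,A(386,259),0,(0,85)),
(d,B(300,152),0,L),(d,B(267,255),60,S),(d,B(505,166),240,S),(d,B(380,137),300,M),(d,B(389,243),0,(0,85))]
def f(p):
    r=[]
    for c,uv,a,(rr,z) in obs:
        t=p[2]+np.radians(a); r.append(proj(c,[p[0]+rr/1e3*np.cos(t),p[1]+rr/1e3*np.sin(t),z/1e3])[0]-uv)
    return np.ravel(r)
x0=atz(s,A(386,259),.085)
for y in (0,1.5,3,-1.5):
    o=least_squares(f,[x0[0],x0[1],y],loss='soft_l1',x_scale=.01); print(o.cost,o.x,np.degrees(o.x[2]))
    if o.cost<30: print(o.fun.reshape(-1,2).round(1).tolist()); p=o.x
print('tri cap',tri([s,d],[A(417,279),B(300,152)]))
u=np.array([np.cos(p[2]),np.sin(p[2])]); print('cap',p[:2]+.0432*u, 'mouth', p[:2]+.074*u,'u',u)
for n,c,uv in(('rack',s,(155,300)),('tipbox',s,(405,150)),('lid',s,(502,223)),('loose',s,(242,404))): print(n,atz(c,uv,.02))
E
```

```text
2.9428837234363394 [ 0.59708349 -0.03495032 -0.33335143] -19.099630064931716
[[-0.3, -0.5], [0.3, -0.6], [-0.4, -1.0], [-0.0, -0.2], [0.1, -0.5], [-0.1, -0.1], [-0.6, -0.6], [-1.0, -0.7], [-0.7, -0.5], [-0.5, -0.4], [-0.5, 0.1], [-0.7, -0.6]]
2.9428837234362994 [ 0.59708349 -0.03495032 -0.33335143] -19.099629871208226
[[-0.3, -0.5], [0.3, -0.6], [-0.4, -1.0], [-0.0, -0.2], [0.1, -0.5], [-0.1, -0.1], [-0.6, -0.6], [-1.0, -0.7], [-0.7, -0.5], [-0.5, -0.4], [-0.5, 0.1], [-0.7, -0.6]]
2.942883723436312 [ 0.59708349 -0.03495032  5.94983388] 340.90037031380655
[[-0.3, -0.5], [0.3, -0.6], [-0.4, -1.0], [-0.0, -0.2], [0.1, -0.5], [-0.1, -0.1], [-0.6, -0.6], [-1.0, -0.7], [-0.7, -0.5], [-0.5, -0.4], [-0.5, 0.1], [-0.7, -0.6]]
2.9428837234364744 [ 0.59708349 -0.03495032 -0.33335142] -19.0996294936935
[[-0.3, -0.5], [0.3, -0.6], [-0.4, -1.0], [-0.0, -0.2], [0.1, -0.5], [-0.1, -0.1], [-0.6, -0.6], [-1.0, -0.7], [-0.7, -0.5], [-0.5, -0.4], [-0.5, 0.1], [-0.7, -0.6]]
tri cap [ 0.63642122 -0.04852308  0.11659822]
cap [ 0.63790538 -0.04908587] mouth [ 0.66700987 -0.05916399] u [ 0.94495103 -0.32721179]
rack [ 0.43045056 -0.37419454  0.02      ]
tipbox [0.34679632 0.37518347 0.02      ]
lid [0.69104944 0.37069225 0.02      ]
loose [ 0.73623976 -0.33965638  0.02      ]
```

```bash
cat >> h.py <<'E'
from scipy.spatial.transform import Rotation as Ro
def Rq(q): return Ro.from_quat(np.r_[q[1:],q[0]])
U=np.array([.94495,-.32721,0]); CAP=np.array([.6375,-.0490,.1183])
Z=np.array([U[0]*.70711,U[1]*.70711,-.70711])
def target(sg):
    y=sg*np.array([-U[1],U[0],0]); return Ro.from_matrix(np.c_[np.cross(y,Z),y,Z])
def delta(R,p):
    s=manip.get_state(); return ((R*Rq(s['ee_rot']).inv()).as_rotvec()/2/np.pi).round(4), (np.asarray(p)-s['position']).round(4)
def show():
    s=manip.get_state(); print('t',round(s['clock'],2),'q',s['qpos'].round(3),'p',s['position'].round(4),'F',s['contact_force'].round(2),'w',round(s['width'],4),'g',round(s['gripper_force'],1))
E
python3 - <<'E'
from h import *
R0=Rq(manip.get_state()['ee_rot']); print(R0.as_matrix().round(3))
for sg in(1,-1): print(delta(target(sg),CAP-.11*Z), target(sg).as_matrix().round(3).tolist())
E
```

```text
[[-0.913  0.408 -0.001]
 [ 0.408  0.913 -0.001]
 [ 0.    -0.001 -1.   ]]
(array([-0.0458, -0.1164,  0.0131]), array([ 0.3298, -0.5483, -0.0515])) [[-0.668, 0.327, 0.668], [0.231, 0.945, -0.231], [-0.707, 0.0, -0.707]]
(array([ 0.1734, -0.0689, -0.4502]), array([ 0.3298, -0.5483, -0.0515])) [[0.668, -0.327, 0.668], [-0.231, -0.945, -0.231], [0.707, -0.0, -0.707]]
```

>>> {"api": "move_arm", "payload": {"steps": [0, 0, 0, 0.03, -0.04, 0.02, 0.1, 0, 0, 0, 0.06, -0.09, 0.03, 0.1, 0, 0, 0, 0.08, -0.13, 0.03, 0.1, -0.005, -0.01, 0, 0.11, -0.17, 0.03, 0.1, -0.01, -0.02, 0, 0.13, -0.21, 0.03, 0.1, -0.015, -0.04, 0.002, 0.155, -0.25, 0.03, 0.1, -0.02, -0.055, 0.004, 0.18, -0.29, 0.03, 0.1, -0.03, -0.07, 0.006, 0.205, -0.33, 0.03, 0.1, -0.035, -0.085, 0.008, 0.23, -0.37, 0.03, 0.1, -0.04, -0.1, 0.011, 0.25, -0.41, 0.03, 0.1], "squeeze": 60}}

```text
clock: 1.15
position: [0.4852, 0.1143, 0.2788]
ee_rot: [0.329, 0.162, 0.929, -0.056]
contact_force: [1.4, -1.3, 0.9]
width: 0.0472
gripper_force: 0.0
```

```bash
python3 - <<'E'
from h import *
show(); print(delta(target(1),CAP-.11*Z))
E
```

```text
t 1.15 q [ 0.384 -0.059  2.021 -0.66   0.75  -0.447] p [0.4852 0.1143 0.2788] F [ 1.41 -1.32  0.88] w 0.0472 g 0.0
(array([-0.0059, -0.0155,  0.0018]), array([ 0.0788, -0.1378, -0.0827]))
```

>>> {"api": "move_arm", "payload": {"steps": [-0.002, -0.005, 0, 0.02, -0.035, 0, 0.1, -0.004, -0.01, 0.001, 0.04, -0.07, -0.005, 0.1, -0.006, -0.0155, 0.002, 0.06, -0.105, -0.02, 0.1, -0.006, -0.0155, 0.002, 0.079, -0.138, -0.04, 0.1, -0.006, -0.0155, 0.002, 0.079, -0.138, -0.06, 0.1, -0.006, -0.0155, 0.002, 0.079, -0.138, -0.082, 0.1, -0.006, -0.0155, 0.002, 0.079, -0.138, -0.082, 0.1, -0.006, -0.0155, 0.002, 0.079, -0.138, -0.082, 0.1, -0.006, -0.0155, 0.002, 0.079, -0.138, -0.082, 0.1, -0.006, -0.0155, 0.002, 0.079, -0.138, -0.082, 0.1]}}

```text
clock: 2.15
position: [0.5641, -0.0225, 0.1979]
ee_rot: [0.376, 0.154, 0.911, -0.063]
contact_force: [-0.2, -0.6, -0.3]
width: 0.047
gripper_force: 0.0
```

```bash
python3 - <<'E'
from h import *
show(); print(delta(target(1),CAP-.11*Z), delta(target(1),CAP))
d=snap('wrist','w1')
s=manip.get_state();R=Rq(s['ee_rot'])
print(proj(d,[CAP,CAP-.0065*Z,CAP+.0435*Z,s['position']]), proj(d,[s['position']+.11*R.as_matrix()[:,2]]))
E
```

```text
t 2.15 q [-0.035  0.08   2.201 -1.133  0.232 -0.233] p [ 0.5641 -0.0225  0.1979] F [-0.25 -0.57 -0.29] w 0.047 g 0.0
(array([-0.0001, -0.0003,  0.0001]), array([-0.0001, -0.0011, -0.0018])) (array([-0.0001, -0.0003,  0.0001]), array([ 0.0734, -0.0265, -0.0796]))
[[317.23236114 244.38721623]
 [317.17529473 247.67684543]
 [317.55192414 225.96580592]
 [318.50418412 342.25515525]] [[318.85802676 246.20069746]]
```

View pics/w1.png

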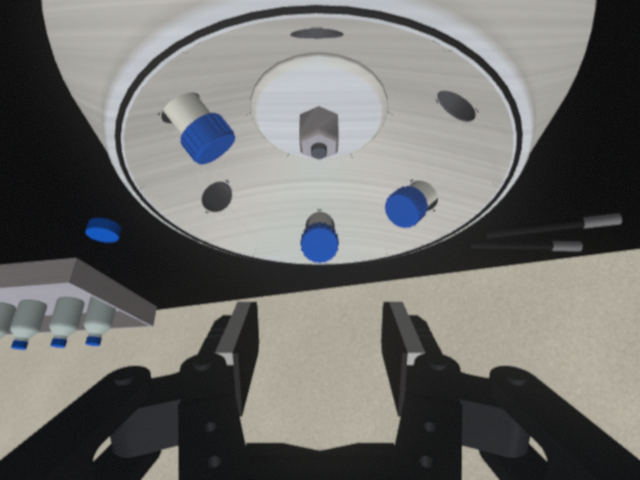

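The wrist picture is upside down because the camera sits below the hand. The long cap is at (320,244), about 1.5 mm off the prediction. The short caps are at (207,138) and (407,205). Joints 4 and 5 are close to their limits, so I check with a fitted kinematic model before reaching further.

```bash
cat >> h.py <<'E'
from scipy.optimize import least_squares
def fk(q,k):
    a1,d1,a2,a3,L=k; R=Ro.from_euler('ZYZYZ',[q[0],q[1]+q[2],q[3],q[4],q[5]+np.pi/2])
    r=a1+a2*np.sin(q[1])+a3*np.sin(q[1]+q[2]); z=d1+a2*np.cos(q[1])+a3*np.cos(q[1]+q[2])
    return R,np.array([r*np.cos(q[0]),r*np.sin(q[0]),z])+L*R.as_matrix()[:,2]
def ik(R,p,k,q0):
    f=lambda q:np.r_[(fk(q,k)[0]*R.inv()).as_rotvec()*.3,fk(q,k)[1]-p]
    o=least_squares(f,q0); return o.x,np.abs(o.fun).max()
E
python3 - <<'E'
from h import *
P=[([1.03,.27646,1.50586,0,1.36069,-.12097],[.23417,.52474,.24763],[-.00023,.20838,.97805,-.00067]),([.384,-.059,2.021,-.66,.75,-.447],[.4852,.1143,.2788],[.329,.162,.929,-.056])]
s=manip.get_state();P.append((s['qpos'],s['position'],s['ee_rot']))
for q,p,e in P: print('roterr',(fk(q,[0]*5)[0]*Rq(e).inv()).magnitude())
o=least_squares(lambda k:np.ravel([fk(q,k)[1]-p for q,p,e in P]),[0,.3,.4,.4,.2]);k=o.x;print(k,np.abs(o.fun).max())
np.save('k.npy',k)
for t in (45,40,35,30):
    t_=np.radians(t); z=np.r_[U[:2]*np.sin(t_),-np.cos(t_)]; y=np.array([-U[1],U[0],0]);R=Ro.from_matrix(np.c_[np.cross(y,z),y,z]); q=s['qpos']
    for b in (.11,.08,.05,.02,0):
        q,e=ik(R,CAP-b*Z+.002*z,k,q); print(t,b,q.round(3),round(e,5))
E
```

```text
Traceback (most recent call last):
  File "h.py", line 29, in fk
    a1,d1,a2,a3,L=k; R=Ro.from_euler('ZYZYZ',[q[0],q[1]+q[2],q[3],q[4],q[5]+np.pi/2])
                       ~~~~~~~~~~~~~^^^^^^^^^^^^^^^^^^^^^^^^^^^^^^^^^^^^^^^^^^^^^^^^^
  File "scipy/spatial/transform/_rotation.pyx", line 1413, in scipy.spatial.transform._rotation.Rotation.from_euler
ValueError: Expected axis specification to be a non-empty string of upto 3 characters, got ZYZYZ
```

```bash
sed -i "s/R=Ro.from_euler('ZYZYZ'.*/R=Ro.from_euler('ZY',[q[0],q[1]+q[2]])*Ro.from_euler('ZYZ',[q[3],q[4],q[5]+np.pi\/2])/" h.py
cat > ikt.py <<'E'
from h import *
P=[([1.03,.27646,1.50586,0,1.36069,-.12097],[.23417,.52474,.24763],[-.00023,.20838,.97805,-.00067]),([.384,-.059,2.021,-.66,.75,-.447],[.4852,.1143,.2788],[.329,.162,.929,-.056])]
s=manip.get_state();P.append((s['qpos'],s['position'],s['ee_rot']))
for q,p,e in P: print('roterr',(fk(q,[0]*5)[0]*Rq(e).inv()).magnitude())
o=least_squares(lambda k:np.ravel([fk(q,k)[1]-p for q,p,e in P]),[0,.3,.4,.4,.2]);k=o.x;print(k,np.abs(o.fun).max())
np.save('k.npy',k)
for t in (45,40,35,30):
    t_=np.radians(t); z=np.r_[U[:2]*np.sin(t_),-np.cos(t_)]; y=np.array([-U[1],U[0],0]);R=Ro.from_matrix(np.c_[np.cross(y,z),y,z]); q=s['qpos']
    for b in (.11,.08,.05,.02,0):
        q,e=ik(R,CAP-b*Z+.002*z,k,q); print(t,b,q.round(3),round(e,5))
E
python3 ikt.py
```

```text
roterr 9.450508177717127e-06
roterr 0.00100489605937309
roterr 4.495980257136288e-16
[0.21718793 0.05512199 0.435809   0.24520238 0.17098231] 0.062179179911352245
45 0.11 [ 0.034  0.135  2.209 -1.397  0.261  0.087] 0.0
45 0.08 [ 0.018  0.219  2.215 -1.75   0.25   0.438] 0.0
45 0.05 [ 0.003  0.302  2.21  -2.054  0.267  0.741] 0.0
45 0.02 [-0.01   0.384  2.195 -2.272  0.298  0.955] 0.0
45 0 [-0.019  0.437  2.179 -2.375  0.321  1.057] 0.0
40 0.11 [ 0.026  0.137  2.151 -0.895  0.294 -0.417] 0.0
40 0.08 [ 0.01   0.217  2.156 -1.15   0.24  -0.164] 0.0
40 0.05 [-0.004  0.297  2.152 -1.47   0.211  0.153] 0.0
40 0.02 [-0.017  0.377  2.137 -1.79   0.206  0.469] 0.0
40 0 [-0.025  0.429  2.122 -1.97   0.213  0.647] 0.0
35 0.11 [ 0.017  0.145  2.094 -0.567  0.376 -0.745] 0.0
35 0.08 [ 2.000e-03  2.210e-01  2.099e+00 -6.860e-01  3.030e-01 -6.290e-01] 0.0
35 0.05 [-0.011  0.299  2.093 -0.85   0.244 -0.469] 0.0
35 0.02 [-0.024  0.376  2.079 -1.064  0.201 -0.259] 0.0
35 0 [-0.032  0.427  2.064 -1.23   0.182 -0.097] 0.0
30 0.11 [ 0.008  0.157  2.038 -0.373  0.478 -0.937] 0.0
30 0.08 [-0.006  0.231  2.041 -0.424  0.402 -0.891] 0.0
30 0.05 [-0.019  0.306  2.035 -0.489  0.335 -0.83 ] 0.0
30 0.02 [-0.031  0.381  2.02  -0.571  0.28  -0.754] 0.0
30 0 [-0.038  0.43   2.005 -0.634  0.248 -0.695] 0.0
```

```bash
python3 - <<'E'
s=open('h.py').read()
i=s.index('def fk'); j=s.index('def ik')
s=s[:i]+'''def fk(q,k):
    d1,a2,a3,L,a1,b,c,e=k; A=Ro.from_euler('ZY',[q[0],q[1]+q[2]]); W=A*Ro.from_euler('ZY',[q[3],q[4]]); R=W*Ro.from_euler('Z',q[5]+np.pi/2)
    p=Ro.from_euler('Z',q[0]).apply([a1,b,d1])+Ro.from_euler('ZY',q[:2]).apply([0,0,a2])+A.apply([c,0,a3])+W.apply([e,0,L])
    return R,p
'''+s[j:]
open('h.py','w').write(s)
t=open('ikt.py').read()
t=t.replace("np.ravel([fk(q,k)[1]-p for q,p,e in P]),[0,.3,.4,.4,.2]);k=o.x;print(k,","np.r_[np.ravel([fk(q,k)[1]-p for q,p,e in P])*30,k[4:]*.1],[.3,.4,.4,.2,0,0,0,0]);k=o.x;print(k.round(4),").replace("np.abs(o.fun).max()","[(fk(q,k)[1]-p).round(4).tolist() for q,p,e in P]").replace("fk(q,[0]*5)","fk(q,[0]*8)")
open('ikt.py','w').write(t)
E
python3 ikt.py
```

```text
roterr 9.450508177712854e-06
roterr 0.0010048960593732838
roterr 4.089387539517063e-16
[1.360e-01 6.297e-01 4.206e-01 3.471e-01 6.000e-04 6.940e-02 6.020e-02
 2.000e-04] [[-0.0, -0.0, -0.0001], [-0.0, 0.0001, 0.0001], [-0.0, -0.0001, -0.0]]
45 0.11 [-0.039  0.087  2.206 -1.186  0.223 -0.183] 0.0
45 0.08 [-0.056  0.15   2.205 -1.468  0.196  0.093] 0.0
45 0.05 [-0.072  0.214  2.199 -1.778  0.188  0.397] 0.0
45 0.02 [-0.086  0.276  2.188 -2.056  0.197  0.669] 0.0
45 0 [-0.095  0.317  2.178 -2.205  0.209  0.815] 0.0
40 0.11 [-0.057  0.084  2.139 -0.643  0.296 -0.736] 0.0
40 0.08 [-0.073  0.144  2.137 -0.755  0.244 -0.629] 0.0
40 0.05 [-0.087  0.204  2.131 -0.912  0.2   -0.478] 0.0
40 0.02 [-0.099  0.264  2.121 -1.124  0.166 -0.272] 0.0
40 0 [-0.107  0.303  2.112 -1.295  0.15  -0.104] 0.0
35 0.11 [-0.075  0.09   2.072 -0.376  0.411 -1.01 ] 0.0
35 0.08 [-0.089  0.147  2.07  -0.411  0.355 -0.982] 0.0
35 0.05 [-0.101  0.204  2.063 -0.455  0.305 -0.943] 0.0
35 0.02 [-0.112  0.262  2.053 -0.512  0.26  -0.892] 0.0
35 0 [-0.119  0.299  2.044 -0.557  0.232 -0.85 ] 0.0
30 0.11 [-0.091  0.104  2.005 -0.238  0.534 -1.155] 0.0
30 0.08 [-0.104  0.159  2.002 -0.248  0.481 -1.15 ] 0.0
30 0.05 [-0.115  0.214  1.995 -0.262  0.433 -1.142] 0.0
30 0.02 [-0.125  0.268  1.984 -0.277  0.388 -1.132] 0.0
30 0 [-0.131  0.305  1.975 -0.289  0.361 -1.124] 0.0
```

```bash
cat >> h.py <<'E'
def tilt(t):
    t=np.radians(t); z=np.r_[U[:2]*np.sin(t),-np.cos(t)]; y=np.array([-U[1],U[0],0]);return Ro.from_matrix(np.c_[np.cross(y,z),y,z]),z
E
python3 - <<'E'
from h import *
k=np.load('k.npy');R,z=tilt(33)
print(delta(R,CAP-.10*Z+.002*z)); print(delta(R,CAP+.002*z),z)
q=manip.get_state()['qpos']
for b in(.1,.05,0): q,e=ik(R,CAP-b*Z+.002*z,k,q);print(q.round(3))
E
```

```text
(array([0.0108, 0.0312, 0.0001]), array([ 0.0077, -0.0038, -0.0104]))
(array([0.0108, 0.0312, 0.0001]), array([ 0.0746, -0.0269, -0.0812])) [ 0.51465666 -0.17821134 -0.83867057]
[-0.086  0.114  2.045 -0.317  0.441 -1.074]
[-0.107  0.207  2.036 -0.36   0.355 -1.041]
[-0.124  0.3    2.016 -0.419  0.282 -0.991]
```

>>> {"api": "move_arm", "payload": {"steps": [0.003, 0.008, 0, 0.002, -0.001, -0.002, 0, 0.006, 0.016, 0, 0.004, -0.002, -0.004, 0, 0.008, 0.024, 0, 0.006, -0.003, -0.006, 0, 0.0108, 0.0312, 0, 0.008, -0.004, -0.008, 0, 0.0108, 0.0312, 0, 0.018, -0.007, -0.02, 0, 0.0108, 0.0312, 0, 0.028, -0.011, -0.032, 0, 0.0108, 0.0312, 0, 0.038, -0.014, -0.043, 0, 0.0108, 0.0312, 0, 0.048, -0.018, -0.053, 0, 0.0108, 0.0312, 0, 0.048, -0.018, -0.053, 0, 0.0108, 0.0312, 0, 0.048, -0.018, -0.053, 0]}}

```text
clock: 3.2
position: [0.6113, -0.0409, 0.143]
ee_rot: [0.278, 0.159, 0.946, -0.048]
contact_force: [-0.0, 0.1, -0.5]
width: 0.0424
gripper_force: 0.0
```

```bash
python3 - <<'E'
from h import *
R,z=tilt(33);show()
print(delta(R,CAP+.002*z))
d=snap('wrist','w2'); print(proj(d,[CAP,CAP-.0065*Z]))
E
```

```text
t 3.2 q [-0.112  0.229  2.034 -0.371  0.339 -1.032] p [ 0.6113 -0.0409  0.143 ] F [-0.03  0.08 -0.52] w 0.0424 g 0.0
(array([ 0.    , -0.0006,  0.0001]), array([ 0.0272, -0.0085, -0.0263]))
[[320.93898461 320.21363077]
 [320.97264869 324.47792541]]
```

View pics/w2.png

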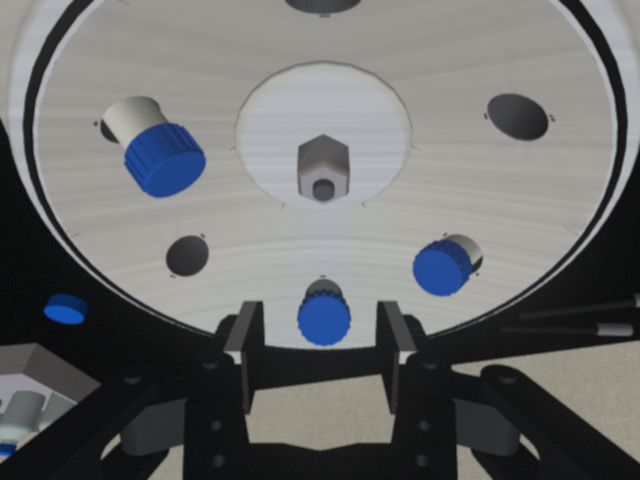

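The long cap at (324,318) is centred between the pads, whose inner faces are at columns 265 and 377. I'm advancing and closing.

>>> {"api": "move_arm", "payload": {"steps": [0, 0, 0, 0.007, -0.002, -0.007, 0, 0, 0, 0, 0.014, -0.004, -0.014, 0, 0, 0, 0, 0.021, -0.006, -0.021, 0, 0, 0, 0, 0.027, -0.008, -0.026, 0, 0, 0, 0, 0.027, -0.008, -0.026, 0, 0, 0, 0, 0.027, -0.008, -0.026, -0.2, 0, 0, 0, 0.027, -0.008, -0.026, -0.4, 0, 0, 0, 0.027, -0.008, -0.026, -0.7, 0, 0, 0, 0.027, -0.008, -0.026, -1, 0, 0, 0, 0.027, -0.008, -0.026, -1], "squeeze": 50}}

```text
clock: 4.25
position: [0.6382, -0.0488, 0.1176]
ee_rot: [0.279, 0.159, 0.946, -0.048]
contact_force: [-0.8, 0.8, 1.8]
width: 0.0192
gripper_force: 48.7
```

```bash
python3 - <<'E'
from h import *
R,z=tilt(33);show()
print(delta(R,CAP+.002*z))
a=snap('scene','s3')['pixels'];a=cv2.resize(a[190:310,270:410],None,fx=5,fy=5,interpolation=cv2.INTER_CUBIC);cv2.imwrite('pics/s3c.png',a)
E
```

```text
t 4.25 q [-0.122  0.299  2.014 -0.416  0.289 -0.992] p [ 0.6382 -0.0488  0.1176] F [-0.81  0.78  1.77] w 0.0192 g 48.7
(array([ 0.    , -0.0004,  0.0001]), array([ 0.0004, -0.0005, -0.0009]))
```

View pics/s3c.png

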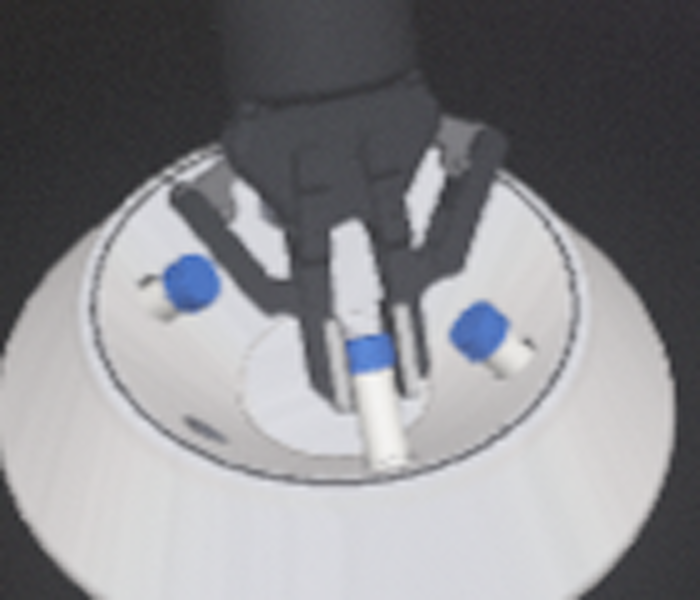

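Gripped at 19.2 mm wide, where I'd expect about 22 mm. I overlay the pad geometry to see where the pads hold the cap.

```bash
python3 - <<'E'
from h import *
st=manip.get_state(); R=Rq(st['ee_rot']).as_matrix(); p=st['position']
for n in('scene','side'):
    d=load('s3') if n=='scene' else snap('side','d3')
    c0=(300,215) if n=='scene' else (255,215)
    S=8; a=cv2.resize(d['pixels'][c0[1]:c0[1]+70,c0[0]:c0[0]+70],None,fx=S,fy=S,interpolation=cv2.INTER_CUBIC)
    T=lambda X:((proj(d,X)-c0+.5)*S-.5).round().astype(int)
    for sy,col in((1,(0,0,255)),(-1,(0,255,0))):
        q=T([p+R@[sx*.011,sy*.0096,h] for sx,h in((-1,-.02),(1,-.02),(1,.017),(-1,.017))]); cv2.polylines(a,[q],True,col,1)
    ax=-Z; th=np.linspace(0,6.28,30); e1=np.array([-U[1],U[0],0]);e2=np.cross(ax,e1)
    for h in(-.0065,.0065): cv2.polylines(a,[T([CAP+h*ax+.011*(np.cos(t)*e1+np.sin(t)*e2) for t in th])],True,(0,255,255),1)
    cv2.imwrite(f'pics/o_{n}.png',a)
cv2.imwrite('pics/o.png',cv2.resize(np.hstack([cv2.imread('pics/o_scene.png'),cv2.imread('pics/o_side.png')]),(800,400)))
E
```

```text
(no output)
```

View pics/o.png

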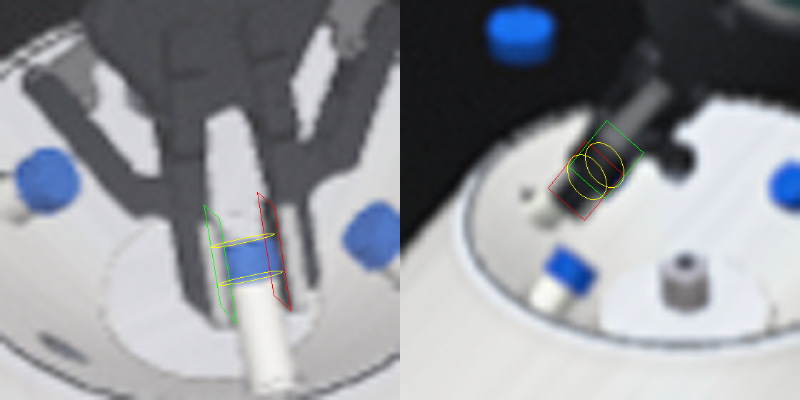

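The cap sits well within the pads in both views. I'm drawing it out along the bore axis, with a force check halfway.

>>> {"api": "move_arm", "payload": {"steps": [0, 0, 0, -0.0013, 0.0005, 0.0014, -1, 0, 0, 0, -0.003, 0.001, 0.003, -1, 0, 0, 0, -0.006, 0.002, 0.0064, -1, 0, 0, 0, -0.009, 0.003, 0.0095, -1, 0, 0, 0, -0.012, 0.0042, 0.0127, -1, 0, 0, 0, -0.015, 0.0052, 0.0159, -1, 0, 0, 0, -0.018, 0.0062, 0.019, -1, 0, 0, 0, -0.021, 0.0073, 0.0222, -1, 0, 0, 0, -0.024, 0.0083, 0.0254, -1, 0, 0, 0, -0.024, 0.0083, 0.0254, -1], "squeeze": 60}}

```text
clock: 5.35
position: [0.6141, -0.0404, 0.1433]
ee_rot: [0.279, 0.159, 0.946, -0.048]
contact_force: [-0.5, -0.8, -0.2]
width: 0.0189
gripper_force: 58.5
```

```bash
python3 - <<'E'
from h import *
show()
E
```

```text
t 5.35 q [-0.11   0.232  2.029 -0.373  0.34  -1.029] p [ 0.6141 -0.0404  0.1433] F [-0.54 -0.84 -0.22] w 0.0189 g 58.5
```

Forces are small, so I continue another 60 mm along the axis.

>>> {"api": "move_arm", "payload": {"steps": [0, 0, 0, -0.004, 0.0014, 0.0042, -1, 0, 0, 0, -0.008, 0.0028, 0.0085, -1, 0, 0, 0, -0.012, 0.0042, 0.0127, -1, 0, 0, 0, -0.016, 0.0055, 0.0169, -1, 0, 0, 0, -0.02, 0.0069, 0.0212, -1, 0, 0, 0, -0.025, 0.0087, 0.0265, -1, 0, 0, 0, -0.03, 0.0104, 0.0318, -1, 0, 0, 0, -0.035, 0.0121, 0.037, -1, 0, 0, 0, -0.04, 0.0139, 0.0423, -1, 0, 0, 0, -0.04, 0.0139, 0.0423, -1]}}

```text
clock: 6.35
position: [0.5741, -0.0264, 0.186]
ee_rot: [0.279, 0.159, 0.946, -0.047]
contact_force: [0.8, 0.5, 0.0]
width: 0.019
gripper_force: 58.5
```

```bash
python3 - <<'E'
from h import *
show()
d=snap('scene','s4');a=cv2.resize(d['pixels'][170:310,270:410],None,fx=4,fy=4,interpolation=cv2.INTER_CUBIC)
e=snap('side','d4');b=cv2.resize(e['pixels'][170:310,220:360],None,fx=4,fy=4,interpolation=cv2.INTER_CUBIC)
cv2.imwrite('pics/x4.png',cv2.resize(np.hstack([a,b]),(800,400)))
E
```

```text
t 6.35 q [-0.086  0.119  2.041 -0.32   0.44  -1.07 ] p [ 0.5741 -0.0264  0.186 ] F [0.8  0.49 0.04] w 0.019 g 58.5
```

View pics/x4.png

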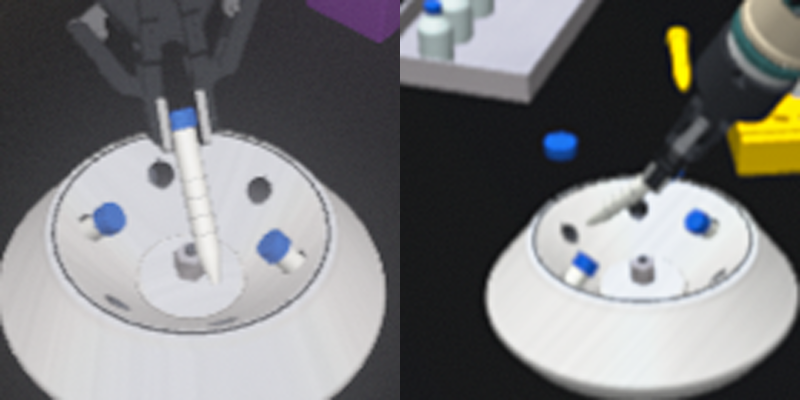

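The scene view shows the tube fully out, with its tip free above the hub at about (213,280). Now I lift and turn it 45° to upright.

```bash
python3 - <<'E'
from h import *
k=np.load('k.npy');s=manip.get_state();q=s['qpos'];p=s['position']
for t,dz in((33,.07),(15,.1),(0,.13),(-12,.15)):
    R,z=tilt(t);q,e=ik(R,p+[0,0,dz],k,q);print(t,q.round(3),e)
print(delta(tilt(-12)[0],p))
E
```

```text
33 [-0.087  0.042  1.927 -0.23   0.623 -1.175] 4.53109771925142e-15
15 [-0.137  0.132  1.631 -0.056  1.122 -1.356] 3.6753625837215864e-10
0 [-0.167  0.247  1.381 -0.     1.514 -1.405] 7.878866051651694e-09
-12 [-0.186  0.355  1.196  0.031  1.798 -1.419] 3.260162695362112e-10
(array([4.100e-02, 1.178e-01, 1.000e-04]), array([0., 0., 0.]))
```

>>> {"api": "move_arm", "payload": {"steps": [0, 0, 0, 0, 0, 0.005, -1, 0, 0, 0, 0, 0, 0.015, -1, 0, 0, 0, 0, 0, 0.025, -1, 0, 0, 0, 0, 0, 0.035, -1, 0, 0, 0, 0, 0, 0.045, -1, 0, 0, 0, 0, 0, 0.055, -1, 0, 0, 0, 0, 0, 0.065, -1, 0, 0, 0, 0, 0, 0.075, -1, 0, 0, 0, 0, 0, 0.08, -1, 0, 0, 0, 0, 0, 0.08, -1]}}

```text
clock: 7.45
position: [0.5749, -0.0267, 0.2663]
ee_rot: [0.28, 0.159, 0.946, -0.047]
contact_force: [0.5, 0.2, -0.5]
width: 0.0191
gripper_force: 58.5
```

>>> {"api": "move_arm", "payload": {"steps": [0.003, 0.008, 0, 0, 0, 0.006, -1, 0.007, 0.021, 0, 0, 0, 0.014, -1, 0.012, 0.034, 0, 0, 0, 0.022, -1, 0.0165, 0.0475, 0, 0, 0, 0.03, -1, 0.021, 0.061, 0, 0, 0, 0.038, -1, 0.026, 0.0745, 0, 0, 0, 0.046, -1, 0.0305, 0.088, 0, 0, 0, 0.054, -1, 0.035, 0.1015, 0, 0, 0, 0.062, -1, 0.039, 0.112, 0, 0, 0, 0.068, -1, 0.041, 0.118, 0, 0, 0, 0.07, -1]}}

```text
clock: 8.45
position: [0.5755, -0.0273, 0.3342]
ee_rot: [-0.105, 0.165, 0.98, 0.017]
contact_force: [-0.5, -0.1, -0.4]
width: 0.0192
gripper_force: 58.5
```

>>> {"api": "move_arm", "payload": {"steps": [0, 0, 0, 0, 0, 0, -1, 0, 0, 0, 0, 0, 0, -1, 0, 0, 0, 0, 0, 0, -1, 0, 0, 0, 0, 0, 0, -1, 0, 0, 0, 0, 0, 0, -1, 0, 0, 0, 0, 0, 0, -1, 0, 0, 0, 0, 0, 0, -1, 0, 0, 0, 0, 0, 0, -1, 0, 0, 0, 0, 0, 0, -1, 0, 0, 0, 0, 0, 0, -1]}}

```text
clock: 9.45
position: [0.5744, -0.0267, 0.335]
ee_rot: [-0.104, 0.165, 0.981, 0.017]
contact_force: [0.9, -0.3, -0.4]
width: 0.0188
gripper_force: 58.5
```

```bash
python3 - <<'E'
from h import *
show()
st=manip.get_state(); p=st['position']
out=[]
for n,f,c0 in(('scene','s5',None),('side','d5',None)):
    d=snap(n,f); g=p+[0,0,-.05]; c=proj(d,g)[0].round().astype(int)-50; print(n,c)
    a=cv2.resize(d['pixels'][c[1]:c[1]+100,c[0]:c[0]+100],None,fx=4,fy=4,interpolation=cv2.INTER_CUBIC)
    l=((proj(d,[p+[0,0,.008],p+[0,0,-.112]])-c+.5)*4-.5).round().astype(int); print(l.tolist())
    out.append(a)
cv2.imwrite('pics/x5.png',np.hstack(out))
E
```

```text
t 9.45 q [-0.186  0.356  1.196  0.031  1.799 -1.419] p [ 0.5744 -0.0267  0.335 ] F [ 0.86 -0.3  -0.37] w 0.0188 g 58.5
scene [283 121]
[[199, 97], [200, 307]]
side [262 143]
[[203, 113], [203, 291]]
```

View pics/x5.png

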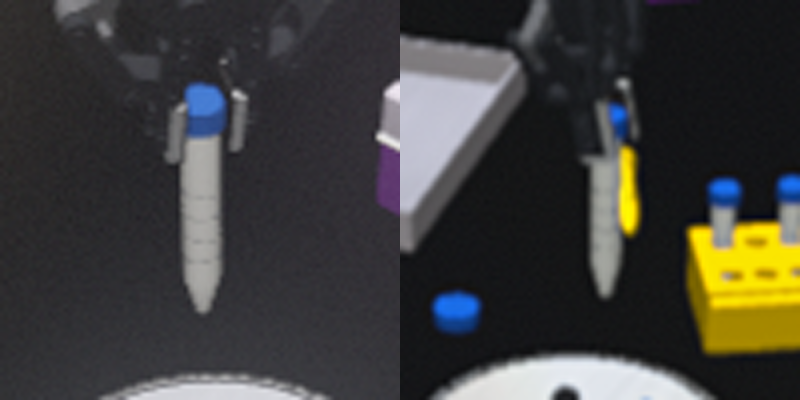

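Both views show the tube upright. In the scene view the cap is at (206,95) and the tip at (203,310). In the side view the cap is at about x 609 and the tip at x 605. That is about 1° of lean, with the tip roughly 22 cm up and clear of everything.

```bash
python3 -c "
from rig import manip
print(manip.sign_off())"
```

```text
the job is handed in; nothing more can be done
None
```

The long tube is out of the rotor and held upright and still by its cap, about 1° off vertical with its tip about 22 cm above the bench; I handed the job in at about 9.6 s, and the judge's result was not shown.

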